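Warm the last terrine and wind the minute timer

TASK

Set the loose gold-lidded jar down gently in the empty well of the jar warmer, standing fully home and upright, and then wind the red minute timer clockwise to 20 minutes. The timer is light and its spring is stiff, so press it down on the counter while you turn its knob, firmly but without crushing it: it must stay where it stands and not slide or swing round. Leave everything else where it is.

Things in the scene. Friction and masses are not known exactly. Their poses are not given: they have to be found in the camera images.
- jar: The jar to be warmed: the only gold-lidded jar standing on its own on the counter. Glass, 60 mm diameter, brown contents, 76 mm tall in all; its lid is 62 mm across and takes up the top 13 mm. About 0.26 kg. Origin: centre of the underside; z up.
- warmer: Jar warmer: fixed stainless block 300 (x) by 150 (y) mm, top 80 mm above the counter. Three round wells in a row along x, 88 mm apart, each 66 mm wide, 40 mm deep, floor 40 mm above the counter. The middle one is empty, the outer two hold jars like the loose one, their lids' tops at 116 mm. Origin: centre of the underside; black panel with green switch on the -x end.
- free_well (a point): Centre of the floor of the empty middle well, 40 mm above the counter. Axes as the warmer's. A jar stands fully home when its underside rests here.
- timer: Wind-up minute timer, free-standing, about 0.27 kg: red round case 82 mm across, 34 mm high, on four hard feet 33 mm from its axis. White face on top with a mark each 5 minutes, clockwise: a broad red one for 0 at the front (-x side), longer black ones for 15, 30, 45. A full turn is 60 minutes. Origin: centre of the underside; z up.
- timer_knob (a joint): Angle of the timer's knob relative to its case in rad: 0 with the white pointer line at the red 0 mark (towards the case's -x side), growing clockwise seen from above, 0.1047 rad a minute, so 20 minutes (the fourth mark clockwise from the red one) is 2.094. It stays where it is left and stops at 0 and 6.0.
- knob_grip (a point): On the knob's axis, 53 mm above the counter, where its bar is gripped. The black knob is a round skirt 49 mm across, its top 41 mm above the counter, carrying an upright bar 46 mm long and 12 mm thick that rises to 64 mm. The bar lies along this point's x axis; its -x end has the white pointer line. Skirt and bar turn together.
- timer_front (a point): Front of the timer's case (white flash at its edge on its -x side), 41 mm from the axis and 18 mm up; it shows whether the case has slid or swung round.
- table: The fixed marble counter, its top at height 0. Turning the timer's knob takes about 0.2 N m, and only its feet's friction on the counter holds its case: by its own weight alone the case turns along with the knob. A push of 12 to 20 N straight down on knob or case keeps it still; more than 30 N between case and counter is too much.
- warm_jar_far: Bystander: jar in the +x well of the warmer, 76 mm tall. Origin: centre of its underside.
- warm_jar_near: Bystander: jar in the -x well of the warmer, 76 mm tall. Origin: centre of its underside.
- spare_jar: Bystander: jar with a silver-white lid and olive contents standing on the counter, 62 mm across, 76 mm tall. Origin: centre of its underside.
- tape_roll: Bystander: roll of brown tape lying flat, 100 mm across, 48 mm high. Origin: centre of its underside.
- marker: Bystander: blue marker pen lying flat, 125 mm long, 13 mm thick. Origin: centre of its underside.
- spoon: Bystander: tasting spoon, 170 mm long, lying flat. Origin: centre of its underside.
- tasting_dish: Bystander: white tasting bowl, 90 mm across, 35 mm high. Origin: centre of its underside.
Things that resemble listed ones, but are neither listed nor needed, are in the scene too. What is shaped like the timer but purple is not meant.

How it is judged:
By the outcome, as a careful person would: the job done as asked, in the order asked, and still so for the second after the job is handed in, with the robot touching nothing.
It also fails if it takes over 62 s, if anything falls off the work surface, if the arm or the gripper's body presses on something with over 40 N, if the wrist force passes 120 N, or if a joint passes its speed limit or range.

ROBOT

A 6-joint arm with a two-finger parallel gripper is mounted at the origin on the work surface. World frame = base frame: x ahead of the robot, y to its left, z up, the work surface at z = 0. Lengths are in m, angles in degrees, forces in N, time in s.
With the tool pointing down it reaches from about 0.35 to 0.875 m from the base axis. Payload 4.2 kg.
Tool frame: the origin (TCP) lies on the centre line of the jaws, within the pads' length; the fingertips stand 19 mm ahead of it and the grasp point (between the pads) is the TCP; z points along the fingers, y is the line along which they close (so a half turn about z gives the same grasp; the last joint's range is limited). The gripper opens to 87 mm and grips with 3 to 60 N. Pads are 19 mm wide; open, the fingers measure 117 mm over their backs; the gripper's body (75 mm by 190 mm) begins 51 mm behind the grasp point.
Start: joints at [-55.141, 22.042, 0.453, 0, -68.411, -14.817], TCP at [0.214, -0.587, 0.242] pointing down, gripper open.
Joint ranges: [-179.83, 179.83], [-69.29, 118.12], [-61.27, 80.66], [-181.25, 117.63], [-171.15, -9.14], [-177.46, 177.46]. Speed limits (degrees/s): [159.86, 159.86, 180, 180, 180, 180].

INTERFACE

Orientations are given as a 3x3 rotation matrix whose columns are the frame's x, y, z axes.
In Python, from station import sense, capture, finish_job, search_frame, masks_of gives the robot as it stands.
- The arm moves only by the tool drive_tool, never from a script. Its argument "rows" is a list of rows, each a list of 7 numbers: the opening in per cent of the stroke, from 0 (shut) to 100 (fully open), then the shift along the world's x, y, z in mm, then the turn, a rotation vector about the world's x, y, z in rad. In form: [[fingers, dx, dy, dz, wx, wy, wz], ...]. A call has 1 to 5 rows; each row shifts and turns the commanded pose from where the row before left it; what a row does not reach is not made up. A row lasts 1/12 s, in which the tool goes at most 41.7 mm and 7.16 degrees, less where a joint would pass 70% of its speed; a pose out of reach is approached as far as the arm can. A call is refused whole if a number of a shift passes 41.7 or a number of a turn 0.125, either way. A call with a gripper value outside its range is refused whole. The fingers move at their own pace and stop on an object; the grip force is fixed at half the most. Time passes only in rows, so rows that do not move let the fingers close. It gives the time, the measured TCP pose, the force, the opening and the grip force at its end, in the units of the state.
- sense(): the state, without advancing time (a new reading comes with each control period).
- capture(name): name is "scene" or "top"; returns a dict with "frame" (480x640x3 uint8, red, green, blue), "z_map" (480x640 float32, m along the optical axis (not along the pixel's ray), 0 where there is no reading), "fx", "fy", "cx", "cy" (pixels), "distortion" ([k1, k2, p1, p2, k3] as OpenCV has them; the pictures are not rectified), "R" (3x3) and "t" (3): a world point X has camera coordinates R X + t. Camera axes: x right, y down, z forward; pixel columns grow to the right and rows downward; lengths in m; the calibration is good to about 2 mm. A picture is of the moment at which its call begins.
- finish_job(): hands the job in; it is judged then, once.
Trained networks look in a picture, given as the dict that the camera call returned (one of the last four; its "shot" number tells which), for a name from the list of things; names that differ only in an ending like _2 or _b are one class to them, and where a whole thing is asked for, a point or a joint stands for the part that bears it (a point fixed in the world has none). Each returns a list of dicts, best first, with "p" (0 to 1); they miss things now and then, are a little off and sometimes report something else, mostly with a low value. They report only what shows in the picture. A call takes as long as a camera call. They do not tell look-alikes from the thing itself.
- search_frame(label, picture): "xy" ([column, row] in pixels, amid what is visible of it).
- masks_of(label, picture): "region" (480x640 bool, what is visible of it) and "xy" ([column, row] in pixels, amid what is visible of it).
The state is a dict: "time_s": time; "joints": joint angles; "joint_velocities": joint speeds; "effort": joint torques, N m; "tcp_pos": TCP position; "ee_rot": TCP orientation; "wrist_force": force on the tool from outside, world axes, zero at the start; "moment": the same for the moment, N m; "gripper_width": opening from 0.0 (shut) to 1.0 (fully open); "gripper_force": force on a finger pad.
Only numpy, scipy, OpenCV 4.12 (cv2) and the standard library are available. Lean on these libraries where they do the work, as an engineer would, in place of code of your own. Each camera call takes 0.05 s, during which the arm holds its last target. There are 200 camera calls.

## Working session

There is one attempt and no reset: what is moved stays moved. The work goes in short steps, Python scripts to look and compute and a tool call to move; the robot and the scene stay as the last step left them, time stands still between calls to the robot, and variables do not carry over. Pictures are saved under pics/ and viewed, at most 10 in all, crops included, and the job is handed in when it is done.

Besides the shell and the picture viewer there is one more tool, called after "Request:" in YAML: its name, and indented under it one key for each argument. drive_tool: Moves the arm, as the interface text tells. Its arguments: {"type":"object","properties":{"rows":{"type":"array"}},"required":["rows"]}

```bash
mkdir -p pics; cat > h.py <<'E'
import numpy as np, cv2
from station import *
def world(c,px,z=None,depth=None):
    K=np.array([[c['fx'],0,c['cx']],[0,c['fy'],c['cy']],[0,0,1]])
    p=cv2.undistortPoints(np.array(px,float).reshape(-1,1,2),K,np.array(c['distortion']))[:,0]
    r=np.c_[p,np.ones(len(p))]; R=np.array(c['R']);o=-R.T@np.array(c['t'])
    if z is not None:
        d=r@R; return o+d*((z-o[2])/d[:,2])[:,None]
    return (r*np.asarray(depth).reshape(-1,1)-np.array(c['t']))@R
def cloud(c,reg):
    v,u=np.nonzero(reg&(c['z_map']>0)); return world(c,np.c_[u,v],depth=c['z_map'][v,u])
def save(n,im): cv2.imwrite('pics/'+n,cv2.cvtColor(im,cv2.COLOR_RGB2BGR))
E
python3 - <<'E'
from h import *
for n in('scene','top'):
    c=capture(n); save(n+'1.png',c['frame'])
    o=-np.array(c['R']).T@np.array(c['t']); print(n,o.round(3),c['fx'])
    for l in ('jar','warmer','timer','timer_knob','spare_jar','tasting_dish','tape_roll','marker','spoon'):
        for m in masks_of(l,c)[:6]:
            P=cloud(c,m['region'])
            if len(P): print(l,round(m['p'],2),np.round(m['xy']),len(P),np.median(P,0).round(3),np.percentile(P,[2,98],axis=0).round(3).tolist())
E
```

```text
scene [ 1.488 -0.02   0.901] 585.6223366161908
jar 0.78 [283. 227.] 1048 [ 0.546 -0.023  0.061] [[0.502, -0.051, 0.005], [0.557, 0.006, 0.079]]
jar 0.19 [160. 224.] 348 [ 0.495 -0.286  0.048] [[0.486, -0.308, 0.036], [0.512, -0.266, 0.066]]
warmer 0.62 [447. 255.] 1014 [0.693 0.293 0.114] [[0.652, 0.267, 0.075], [0.71, 0.323, 0.119]]
warmer 0.61 [426. 256.] 8260 [0.653 0.27  0.078] [[0.46, 0.2, 0.012], [0.748, 0.371, 0.083]]
timer 0.96 [163. 233.] 1066 [ 0.504 -0.283  0.034] [[0.462, -0.325, 0.002], [0.529, -0.25, 0.064]]
timer 0.75 [175. 194.] 878 [ 0.37  -0.277  0.034] [[0.318, -0.316, 0.006], [0.392, -0.242, 0.064]]
timer 0.62 [221. 220.] 961 [ 0.486 -0.155  0.034] [[0.437, -0.194, 0.006], [0.507, -0.121, 0.064]]
timer 0.48 [172. 260.] 155 [ 0.608 -0.256  0.057] [[0.552, -0.289, 0.0], [0.63, -0.238, 0.066]]
timer 0.24 [162. 225.] 324 [ 0.495 -0.287  0.048] [[0.487, -0.308, 0.037], [0.512, -0.266, 0.066]]
timer_knob 0.82 [223. 213.] 318 [ 0.473 -0.155  0.042] [[0.44, -0.179, 0.034], [0.491, -0.136, 0.066]]
timer_knob 0.75 [161. 225.] 376 [ 0.495 -0.287  0.047] [[0.484, -0.312, 0.03
[... 2151 characters left out ...]
.067]]
timer_knob 0.41 [395. 148.] 955 [ 0.709 -0.061  0.047] [[0.657, -0.106, 0.005], [0.752, -0.013, 0.053]]
spare_jar 0.73 [539. 177.] 903 [ 0.669 -0.391  0.076] [[0.644, -0.426, 0.008], [0.7, -0.37, 0.081]]
spare_jar 0.67 [339. 175.] 296 [0.689 0.048 0.014] [[0.656, -0.003, 0.004], [0.734, 0.086, 0.018]]
tasting_dish 0.6 [136. 230.] 1186 [0.55  0.511 0.018] [[0.508, 0.462, 0.003], [0.589, 0.543, 0.038]]
tape_roll 0.82 [389. 152.] 892 [ 0.712 -0.061  0.047] [[0.657, -0.104, 0.005], [0.752, -0.015, 0.053]]
marker 0.68 [348. 168.] 261 [0.7   0.035 0.014] [[0.657, -0.005, 0.008], [0.734, 0.086, 0.019]]
spoon 0.75 [133. 293.] 585 [0.404 0.508 0.013] [[0.35, 0.4, 0.001], [0.438, 0.544, 0.023]]
```

View pics/top1.png

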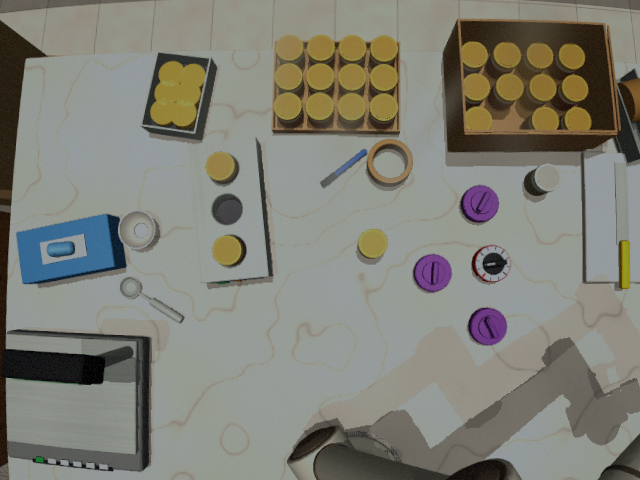

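```bash
python3 - <<'E'
from h import *
im=cv2.cvtColor(cv2.imread('pics/top1.png'),cv2.COLOR_BGR2RGB)
save('crop1.png',cv2.resize(im[170:370,350:560],None,fx=2.85,fy=2.85,interpolation=cv2.INTER_CUBIC))
E
```

```text
(no output)
```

View pics/crop1.png

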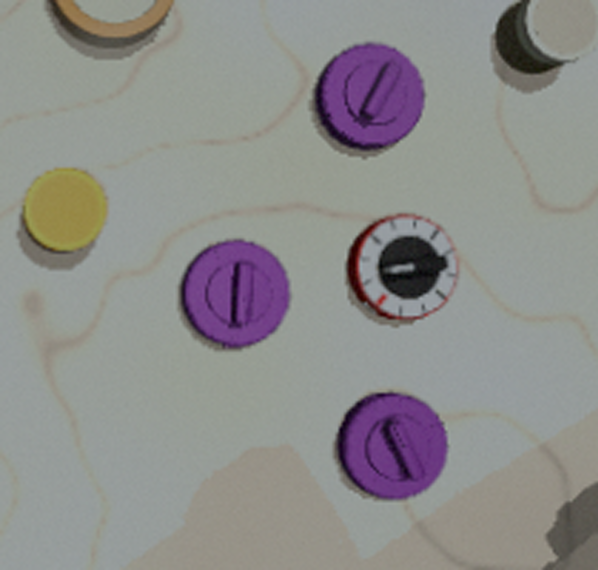

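The top view shows these candidates:
- **Loose gold-lidded jar:** (372,243). The other gold lids are in the warmer at (221,167) and (227,250), or in crates along the top edge. The silver-lidded spare is at (542,180).
- **Timer:** the red, white-faced one at (491,263). The purple look-alikes are at (480,203), (433,272) and (488,326).

I choose the jar at (372,243) and the red timer at (491,263); the crop confirms both. On the timer, the 0 mark is at lower-left and the pointer is at left, about 10 min. The empty well is at (227,209).

```bash
cat > m.py <<'E'
from h import *
def blob(c,mask,z):
    # centres of min circles of blobs projected on height z
    out=[]
    cs,_=cv2.findContours(mask.astype(np.uint8),cv2.RETR_EXTERNAL,cv2.CHAIN_APPROX_NONE)
    for k in cs:
        if len(k)<20: continue
        P=world(c,k[:,0],z=z)[:,:2].astype(np.float32)
        (x,y),(a,b),_=cv2.fitEllipse(P*1000); out.append([x,y,a,b])
    return np.round(out,1)
E
python3 - <<'E'
from m import *
s=sense(); print(np.round(s['ee_rot'],3),s['tcp_pos'])
for n in('top','scene'):
    c=capture(n); im=c['frame']; hsv=cv2.cvtColor(im,cv2.COLOR_RGB2HSV)
    v,u=np.mgrid[:480,:640]; W=np.full((480,640,3),np.nan); ok=c['z_map']>0
    W[ok]=world(c,np.c_[u[ok],v[ok]],depth=c['z_map'][ok])
    near=lambda x,y,r:(np.hypot(W[...,0]-x,W[...,1]-y)<r)
    gold=(hsv[...,0]>17)&(hsv[...,0]<34)&(hsv[...,1]>110)&(hsv[...,2]>70)
    for x,y,z in((.523,-.024,.076),(.68,.29,.116),(.50,.27,.116)):
        m=near(x,y,.06)&gold&(W[...,2]>z-.014)
        P=W[near(x,y,.06)&(W[...,2]>z-.006)]
        print(n,'lid',blob(c,m,z).tolist(),(1000*P.mean(0)).round(1), len(P))
    m=near(.589,.277,.3)&(W[...,2]>.072)&(W[...,2]<.088)&(W[...,1]>.17)&(W[...,1]<.4)&(W[...,0]>.4)&(W[...,0]<.78)
    r=cv2.minAreaRect((1000*W[m][:,:2]).astype(np.float32)); print(n,'warmer',r,W[m].mean(0).round(4))
    # timer
    P=W[near(.486,-.285,.05)&(W[...,2]>.056)&(W[...,2]<.08)]
    q=P[:,:2]-P[:,:2].mean(0); e=np.linalg.svd(q)[2][0] if len(q)<3000 else 0
    print(n,'bar',len(P),(1000*P.mean(0)).round(1),'r',cv2.minAreaRect((1000*P[:,:2]).astype(np.float32)),np.degrees(np.arctan2(e[1],e[0])))
    white=near(.486,-.285,.05)&(W[...,2]>.028)&(W[...,2]<.04)
    pts=1000*W[white][:,:2]; print(n,'face',cv2.minEnclosingCircle(pts.astype(np.float32)))
    red=near(.486,-.285,.036)&((hsv[...,0]<8)|(hsv[...,0]>172))&(hsv[...,1]>90)&(W[...,2]>.028)
    vv,uu=np.nonzero(red); w=world(c,np.c_[uu,vv],z=.034)
    print(n,'redmark',(1000*w[:,:2]).round(0).tolist()[:20])
    x0,y0=(455,225) if n=='top' else (125,190)
    save('t_%s.png'%n,cv2.resize(im[y0:y0+72,x0:x0+78],None,fx=7.5,fy=7.5,interpolation=cv2.INTER_CUBIC))
a=cv2.imread('pics/t_top.png');b=cv2.imread('pics/t_scene.png')
cv2.imwrite('pics/t.png',cv2.resize(np.hstack([a,b]),(800,369)))
E
```

```text
[[-0.939 -0.343  0.   ]
 [-0.343  0.939 -0.   ]
 [ 0.    -0.    -1.   ]] [ 0.21420553 -0.58713467  0.24155358]
top lid [[523.7, -22.7, 56.9, 59.6]] [523.6 -23.9  76.7] 673
top lid [[676.0, 296.1, 58.5, 59.3]] [676.2 296.1 116.5] 660
top lid [[501.8, 275.1, 58.8, 59.1]] [501.1 275.6 116.6] 711
top warmer ((590.9743041992188, 286.818603515625), (302.2411804199219, 152.07029724121094), 6.970818042755127) [0.5886 0.2842 0.0804]
top bar 123 [ 487.6 -288.1   64.6] r ((487.5994567871094, -288.14453125), (11.872820854187012, 45.03984832763672), 7.895715713500977) 98.07964587970972
top face ((486.7846984863281, -288.5248107910156), 41.09823989868164)
top redmark [[511.0, -259.0], [509.0, -257.0], [507.0, -255.0], [504.0, -255.0], [500.0, -253.0], [498.0, -250.0], [498.0, -253.0], [493.0, -250.0], [491.0, -250.0], [489.0, -250.0], [487.0, -250.0], [485.0, -250.0], [482.0, -248.0], [482.0, -250.0], [483.0, -302.0], [480.0, -251.0], [478.0, -251.0], [476.0, -251.0], [474.0, -253.0], [472.0, -253.0]]
scene lid [[529.5, -22.7, 59.0, 63.3]] [530.  -22.4  75.8] 464
scene lid [[682.0, 296.2, 57.7, 66.5]] [681.9 295.4 115.9] 602
scene lid [[508.2, 275.8, 58.9, 63.2]] [507.4 275.5 115.7] 441
scene warmer ((592.18505859375, 286.355224609375), (306.80633544921875, 152.58047485351562), 7.027973175048828) [0.6176 0.2841 0.0798]
scene bar 124 [ 491.2 -287.1   61.7] r ((488.9504089355469, -287.99072265625), (16.88323402404785, 45.811100006103516), 7.128809928894043) -81.14827511045321
scene face ((491.1066589355469, -287.3208923339844), 42.440547943115234)
scene redmark [[461.0, -272.0], [461.0, -270.0], [462.0, -268.0], [462.0, -266.0], [465.0, -274.0], [465.0, -272.0], [465.0, -270.0], [468.0, -274.0], [487.0, -249.0], [490.0, -249.0], [497.0, -251.0], [503.0, -252.0], [510.0, -254.0], [513.0, -255.0], [519.0, -263.0]]
```

View pics/t.png

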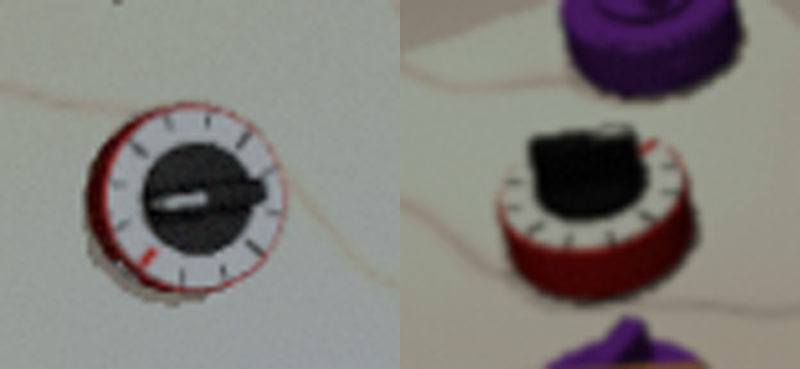

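The close crop confirms the timer: the red 0 mark points to lower-left (about 143° in world) and the white pointer to the left (about 98°), so it now reads about 7.5 min. I'll refine the marks and the well while starting the transfer towards the jar.

```bash
cat > k.py <<'E'
from m import *
def face(c,x,y,z=.034):
    K=np.array([[c['fx'],0,c['cx']],[0,c['fy'],c['cy']],[0,0,1]])
    th=np.radians(np.arange(0,360,.5)); g=cv2.cvtColor(c['frame'],cv2.COLOR_RGB2LAB).astype(np.float32)
    rv=cv2.Rodrigues(np.array(c['R']))[0]; L=[];A=[]
    for r in (.031,.033,.035):
        P=np.c_[x+r*np.cos(th),y+r*np.sin(th),0*th+z]
        p=cv2.projectPoints(P,rv,np.array(c['t']),K,np.array(c['distortion']))[0][:,0].astype(np.float32)
        s=cv2.remap(g,p[:,0:1],p[:,1:2],cv2.INTER_LINEAR)[:,0]; L.append(s[:,0]);A.append(s[:,1])
    L=np.mean(L,0);A=np.mean(A,0); d=np.clip(cv2.blur(L.reshape(-1,1),(1,61),borderType=cv2.BORDER_REFLECT)[:,0]-L,0,40)
    ph=np.degrees(np.angle(np.sum(d*np.exp(12j*th))))/12; con=abs(np.sum(d*np.exp(12j*th)))/d.sum()
    w=np.clip(A-A.max()*.5-np.median(A)*.5,0,None); red=np.degrees(np.angle(np.sum(w*np.exp(1j*th))))
    return dict(phase30=round(ph%30,1),con=round(float(con),2),red=round(red,1))
E
python3 - <<'E'
from k import *
for n in('top','scene'):
    c=capture(n)
    for x,y in ((.4873,-.2882),(.4883,-.2882),(.4873,-.2872),(.490,-.2875)): print(n,x,y,face(c,x,y))
c=capture('top'); v,u=np.mgrid[:480,:640]
W=world(c,np.c_[u.ravel(),v.ravel()],depth=c['z_map'].ravel()).reshape(480,640,3)
top=(W[...,2]>.074)
P=W[...,:2]
cs,h=cv2.findContours((~top&(np.hypot(P[...,0]-.59,P[...,1]-.286)<.045)).astype(np.uint8),0,1)
k=max(cs,key=len); p=world(c,k[:,0],z=.08); print('well depth',cv2.fitEllipse((1000*p[:,:2]).astype(np.float32)))
g=cv2.cvtColor(c['frame'],cv2.COLOR_RGB2GRAY); w0=world(c,np.c_[u.ravel(),v.ravel()],z=.08).reshape(480,640,3)
reg=np.hypot(w0[...,0]-.59,w0[...,1]-.286)<.045
m=(reg&(g<np.median(g[reg&top])*.78)).astype(np.uint8)
cs,h=cv2.findContours(m,0,1);k=max(cs,key=len); p=world(c,k[:,0],z=.08); print('well img',cv2.fitEllipse((1000*p[:,:2]).astype(np.float32)))
E
```

```text
top 0.4873 -0.2882 {'phase30': np.float64(20.9), 'con': 0.64, 'red': np.float64(143.6)}
top 0.4883 -0.2882 {'phase30': np.float64(21.3), 'con': 0.62, 'red': np.float64(144.7)}
top 0.4873 -0.2872 {'phase30': np.float64(20.9), 'con': 0.43, 'red': np.float64(145.0)}
top 0.49 -0.2875 {'phase30': np.float64(22.7), 'con': 0.41, 'red': np.float64(147.4)}
scene 0.4873 -0.2882 {'phase30': np.float64(19.5), 'con': 0.61, 'red': np.float64(142.0)}
scene 0.4883 -0.2882 {'phase30': np.float64(19.7), 'con': 0.63, 'red': np.float64(142.8)}
scene 0.4873 -0.2872 {'phase30': np.float64(18.9), 'con': 0.59, 'red': np.float64(143.6)}
scene 0.49 -0.2875 {'phase30': np.float64(19.6), 'con': 0.56, 'red': np.float64(145.4)}
well depth ((590.116455078125, 285.6464538574219), (61.05048370361328, 64.21072387695312), 82.9538345336914)
well img ((590.9103393554688, 286.6669616699219), (66.00068664550781, 66.20254516601562), 98.00782775878906)
```

Request:
drive_tool:
  rows:
    - [100,20.6,37.6,-6,0,0,-0.045]
    - [100,20.6,37.6,-6,0,0,-0.045]
    - [100,20.6,37.6,-6,0,0,-0.045]
    - [100,20.6,37.6,-6,0,0,-0.045]
    - [100,20.6,37.6,-6,0,0,-0.045]

```text
time_s: 1.67
tcp_pos: [0.3138, -0.4046, 0.2126]
ee_rot: [[-0.993, -0.122, 0.0], [-0.122, 0.993, -0.0], [-0.0, -0.0, -1.0]]
wrist_force: [0.5, -0.0, 0.2]
gripper_width: 1.001
gripper_force: 0.0
```

Request:
drive_tool:
  rows:
    - [100,20.6,37.6,-6,0,0,0]
    - [100,20.6,37.6,-6,0,0,0]
    - [100,20.6,37.6,-6,0,0,0]
    - [100,20.6,37.6,-6,0,0,0]
    - [100,20.6,37.6,-6,0,0,0]

```text
time_s: 2.08
tcp_pos: [0.4132, -0.2234, 0.184]
ee_rot: [[-0.992, -0.125, 0.001], [-0.125, 0.992, -0.0], [-0.001, -0.0, -1.0]]
wrist_force: [0.0, 0.0, 0.1]
gripper_width: 0.999
gripper_force: 0.0
```

Request:
drive_tool:
  rows:
    - [100,20.6,37.6,-6,0,0,0]
    - [100,20.6,37.6,-6,0,0,0]
    - [100,20.6,37.6,-6,0,0,0]
    - [100,20.6,37.6,-6,0,0,0]
    - [100,20.6,37.6,-6,0,0,0]

```text
time_s: 2.5
tcp_pos: [0.5123, -0.0422, 0.1551]
ee_rot: [[-0.992, -0.125, 0.001], [-0.125, 0.992, 0.0], [-0.001, -0.0, -1.0]]
wrist_force: [1.4, -1.5, -0.5]
gripper_width: 0.999
gripper_force: 0.0
```

Request:
drive_tool:
  rows:
    - [100,0,0,0,0,0,0]
    - [100,0,0,0,0,0,0]

```text
time_s: 2.67
tcp_pos: [0.5124, -0.0423, 0.1545]
ee_rot: [[-0.992, -0.128, -0.001], [-0.128, 0.992, -0.0], [0.001, -0.0, -1.0]]
wrist_force: [-0.5, -0.3, 1.3]
gripper_width: 0.995
gripper_force: 0.0
```

Request:
drive_tool:
  rows:
    - [100,11.6,19,0,0,0,0]
    - [100,0,0,-20,0,0,0]
    - [100,0,0,-25,0,0,0]
    - [100,0,0,-25,0,0,0]
    - [100,0,0,-15,0,0,0]

```text
time_s: 3.08
tcp_pos: [0.5215, -0.0265, 0.0681]
ee_rot: [[-0.992, -0.122, -0.003], [-0.122, 0.992, -0.0], [0.003, 0.0, -1.0]]
wrist_force: [0.1, -0.1, 1.4]
gripper_width: 0.997
gripper_force: 0.0
```

Request:
drive_tool:
  rows:
    - [100,0,0,0,0,0,0]

```text
time_s: 3.17
tcp_pos: [0.5203, -0.0268, 0.067]
ee_rot: [[-0.992, -0.122, -0.007], [-0.122, 0.993, -0.001], [0.007, -0.0, -1.0]]
wrist_force: [-0.9, -0.4, 0.5]
gripper_width: 0.999
gripper_force: 0.0
```

Request:
drive_tool:
  rows:
    - [100,3.7,3.3,-1,0,0,0]
    - [100,0,0,0,0,0,0]

```text
time_s: 3.33
tcp_pos: [0.5285, -0.0221, 0.0702]
ee_rot: [[-0.992, -0.124, 0.003], [-0.124, 0.992, 0.0], [-0.003, -0.0, -1.0]]
wrist_force: [0.4, 0.3, 0.9]
gripper_width: 0.998
gripper_force: 0.0
```

```bash
python3 - <<'E'
from h import *
for i in range(3):
    s=sense(); print(np.round(s['tcp_pos'],4),np.round(s['ee_rot'][:,2] if hasattr(s['ee_rot'],'shape') else np.array(s['ee_rot'])[:,2],4)); c=capture('top')
print(np.round(s['joints'],2))
E
```

```text
[ 0.5285 -0.0221  0.0702] [ 3.e-03  2.e-04 -1.e+00]
[ 0.5283 -0.022   0.0704] [ 3.3e-03  5.0e-04 -1.0e+00]
[ 0.5281 -0.0219  0.0704] [ 3.1e-03  6.0e-04 -1.0e+00]
[ 1.523e+01  2.377e+01 -2.552e+01  2.000e-02 -4.053e+01 -9.809e+01]
```

Request:
drive_tool:
  rows:
    - [100,-3,-1,-2.5,0,0,0]
    - [100,0,0,0,0,0,0]
    - [100,0,0,0,0,0,0]
    - [100,0,0,0,0,0,0]

```text
time_s: 3.82
tcp_pos: [0.5239, -0.023, 0.0666]
ee_rot: [[-0.992, -0.125, 0.0], [-0.125, 0.992, 0.0], [-0.0, -0.0, -1.0]]
wrist_force: [0.1, -0.1, -0.7]
gripper_width: 0.997
gripper_force: 0.0
```

Request:
drive_tool:
  rows:
    - [100,0,0,0,0,0,0]
    - [100,0,0,0,0,0,0]

```text
time_s: 3.98
tcp_pos: [0.524, -0.023, 0.0665]
ee_rot: [[-0.992, -0.125, 0.0], [-0.125, 0.992, 0.0], [-0.0, -0.0, -1.0]]
wrist_force: [0.7, -0.4, -0.2]
gripper_width: 1.005
gripper_force: 0.0
```

Request:
drive_tool:
  rows:
    - [60,0,0,0,0,0,0]
    - [60,0,0,0,0,0,0]
    - [60,0,0,0,0,0,0]
    - [60,0,0,0,0,0,0]
    - [60,0,0,0,0,0,0]

```text
time_s: 4.4
tcp_pos: [0.5239, -0.0231, 0.0665]
ee_rot: [[-0.992, -0.125, -0.0], [-0.125, 0.992, -0.0], [0.0, -0.0, -1.0]]
wrist_force: [0.2, -3.0, 1.7]
gripper_width: 0.704
gripper_force: 6.9
```

Request:
drive_tool:
  rows:
    - [60,0,0,0,0,0,0]
    - [60,0,0,0,0,0,0]

```text
time_s: 4.57
tcp_pos: [0.5239, -0.0231, 0.0664]
ee_rot: [[-0.992, -0.124, -0.0], [-0.124, 0.992, -0.0], [0.0, -0.0, -1.0]]
wrist_force: [0.7, -0.9, 0.5]
gripper_width: 0.7
gripper_force: 30.0
```

Request:
drive_tool:
  rows:
    - [60,0,0,12,0,0,0]
    - [60,0,0,28,0,0,0]
    - [60,0,0,32,0,0,0]
    - [60,0,0,24,0,0,0]
    - [60,2,9,14,0,0,0]

```text
time_s: 4.98
tcp_pos: [0.5263, -0.0145, 0.179]
ee_rot: [[-0.992, -0.123, 0.003], [-0.123, 0.992, 0.001], [-0.003, 0.0, -1.0]]
wrist_force: [1.0, 0.4, -2.3]
gripper_width: 0.699
gripper_force: 30.0
```

Request:
drive_tool:
  rows:
    - [60,5,22,6,0,0,0]
    - [60,7,32,0,0,0,0]
    - [60,8,37,0,0,0,0]
    - [60,8,38,0,0,0,0]
    - [60,8,38,0,0,0,0]

```text
time_s: 5.4
tcp_pos: [0.5613, 0.1544, 0.1818]
ee_rot: [[-0.992, -0.124, -0.002], [-0.124, 0.992, -0.0], [0.002, 0.0, -1.0]]
wrist_force: [0.9, -0.3, -2.8]
gripper_width: 0.697
gripper_force: 30.0
```

Request:
drive_tool:
  rows:
    - [60,8,37,0,0,0,0]
    - [60,7,35,0,0,0,0]
    - [60,6,27,0,0,0,0]
    - [60,4,20,0,0,0,0]
    - [60,3,12,0,0,0,0]

```text
time_s: 5.82
tcp_pos: [0.5894, 0.2864, 0.1809]
ee_rot: [[-0.992, -0.126, -0.002], [-0.126, 0.992, -0.0], [0.002, -0.0, -1.0]]
wrist_force: [1.0, 0.3, -2.6]
gripper_width: 0.701
gripper_force: 30.0
```

Request:
drive_tool:
  rows:
    - [60,0,0,0,0,0,0]
    - [60,0,0,0,0,0,0]
    - [60,0,0,0,0,0,0]
    - [60,0,0,0,0,0,0]

```text
time_s: 6.15
tcp_pos: [0.5897, 0.2827, 0.1824]
ee_rot: [[-0.992, -0.123, -0.001], [-0.123, 0.992, -0.0], [0.001, -0.0, -1.0]]
wrist_force: [0.4, -0.6, -2.3]
gripper_width: 0.701
gripper_force: 30.0
```

```bash
python3 - <<'E'
from h import *
c=capture('scene'); s=sense(); print(s['tcp_pos'],s['gripper_width'],np.round(s['joints'],1))
save('carry.png',cv2.resize(c['frame'][100:340,280:600],None,fx=2.4,fy=2.4))
E
```

```text
[0.58976957 0.28274654 0.18254843] 0.6964614764733261 [ 3.980e+01  2.730e+01  1.000e-01 -0.000e+00 -6.290e+01 -1.227e+02]
```

View pics/carry.png

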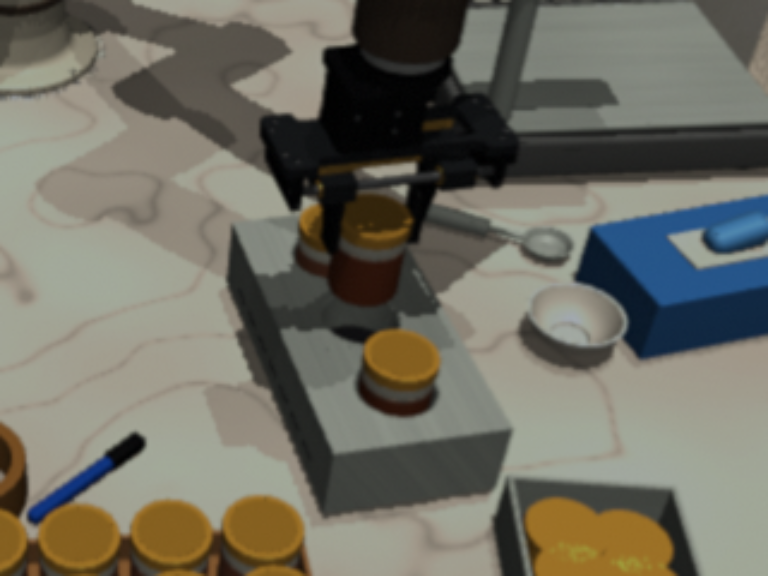

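The jar hangs upright in the jaws over the middle well, at about (335,255) in the crop, with the dark well just below it at (365,325). Next I'll centre it and lower it in stages.

Request:
drive_tool:
  rows:
    - [60,1.2,4,-8,0,0,0]
    - [60,0,0,-14,0,0,0]
    - [60,0,0,-7,0,0,0]
    - [60,0,0,0,0,0,0]
    - [60,0,0,0,0,0,0]

```text
time_s: 6.62
tcp_pos: [0.591, 0.2876, 0.1528]
ee_rot: [[-0.992, -0.124, -0.001], [-0.124, 0.992, -0.001], [0.001, -0.001, -1.0]]
wrist_force: [0.4, 0.4, -1.8]
gripper_width: 0.698
gripper_force: 30.0
```

Request:
drive_tool:
  rows:
    - [60,0,0,0,0,0,0]
    - [60,0,0,0,0,0,0]
    - [60,0,0,0,0,0,0]

```text
time_s: 6.87
tcp_pos: [0.5914, 0.2882, 0.1542]
ee_rot: [[-0.992, -0.125, 0.001], [-0.125, 0.992, 0.001], [-0.001, 0.001, -1.0]]
wrist_force: [1.0, 0.4, -2.6]
gripper_width: 0.697
gripper_force: 30.0
```

```bash
python3 - <<'E'
from m import *
s=sense(); T=np.array(s['tcp_pos']); print(T.round(4), np.round(s['ee_rot'],4).tolist())
zt=T[2]-.0665+.076
for n in('top','scene'):
    c=capture(n); hsv=cv2.cvtColor(c['frame'],cv2.COLOR_RGB2HSV)
    m=masks_of('jar',c); v,u=np.mgrid[:480,:640]
    W=world(c,np.c_[u.ravel(),v.ravel()],depth=c['z_map'].ravel()).reshape(480,640,3)
    g=(hsv[...,0]>15)&(hsv[...,0]<36)&(hsv[...,1]>100)&(hsv[...,2]>40)&(np.hypot(W[...,0]-T[0],W[...,1]-T[1])<.045)&(W[...,2]>zt-.016)
    P=W[g]; print(n,g.sum(), blob(c,g,zt).tolist() if g.sum()>30 else 0)
    if g.sum()>10: print(np.percentile(P,[1,50,99],axis=0).round(4).tolist())
E
```

```text
[0.5914 0.2882 0.1542] [[-0.9922, -0.1245, 0.0011], [-0.1245, 0.9922, 0.0008], [-0.0012, 0.0007, -1.0]]
top 44 [[563.2, 282.9, 5.7, 26.9]]
[[0.558, 0.2498, 0.1533], [0.5638, 0.2792, 0.1638], [0.6294, 0.2967, 0.3966]]
scene 605 [[602.0, 288.5, 54.6, 75.0], [526.5, 308.7, 7.2, 63.2]]
[[0.5646, 0.2548, 0.1515], [0.6058, 0.2882, 0.1634], [0.6249, 0.3202, 0.2357]]
```

Request:
drive_tool:
  rows:
    - [60,-0.4,-1.4,-3,0,0,0]
    - [60,0,0,-7,0,0,0]
    - [60,0,0,-8,0,0,0]
    - [60,0,0,-4,0,0,0]
    - [60,0,0,0,0,0,0]

```text
time_s: 7.48
tcp_pos: [0.5897, 0.286, 0.1292]
ee_rot: [[-0.992, -0.124, -0.003], [-0.124, 0.992, -0.002], [0.004, -0.002, -1.0]]
wrist_force: [-0.5, -0.2, -2.4]
gripper_width: 0.701
gripper_force: 30.0
```

Request:
drive_tool:
  rows:
    - [60,0,0,0,0,0,0]
    - [60,0,0,0,0,0,0]

```text
time_s: 7.65
tcp_pos: [0.5909, 0.2867, 0.1315]
ee_rot: [[-0.992, -0.125, 0.0], [-0.125, 0.992, -0.0], [-0.0, -0.0, -1.0]]
wrist_force: [-0.2, 0.0, -2.4]
gripper_width: 0.7
gripper_force: 30.0
```

Request:
drive_tool:
  rows:
    - [60,0,0,-5,0,0,0]
    - [60,0,0,-6,0,0,0]
    - [60,0,0,-5,0,0,0]
    - [60,0,0,-3,0,0,0]
    - [60,0,0,-1,0,0,0]

```text
time_s: 8.07
tcp_pos: [0.5902, 0.2863, 0.1103]
ee_rot: [[-0.992, -0.124, -0.002], [-0.124, 0.992, -0.001], [0.002, -0.001, -1.0]]
wrist_force: [0.5, -0.1, -2.1]
gripper_width: 0.699
gripper_force: 30.0
```

Request:
drive_tool:
  rows:
    - [60,0,0,0,0,0,0]
    - [60,0,0,0,0,0,0]
    - [60,0,0,-1,0,0,0]
    - [60,0,0,-1,0,0,0]

```text
time_s: 8.4
tcp_pos: [0.5909, 0.2868, 0.1097]
ee_rot: [[-0.992, -0.125, 0.001], [-0.125, 0.992, 0.0], [-0.001, 0.0, -1.0]]
wrist_force: [-0.5, 0.7, -2.4]
gripper_width: 0.697
gripper_force: 30.0
```

Request:
drive_tool:
  rows:
    - [60,0,0,-1,0,0,0]
    - [60,0,0,-1,0,0,0]
    - [60,0,0,0,0,0,0]

```text
time_s: 8.65
tcp_pos: [0.5906, 0.2865, 0.1072]
ee_rot: [[-0.992, -0.124, -0.0], [-0.124, 0.992, -0.0], [0.0, -0.0, -1.0]]
wrist_force: [-0.4, -0.3, -2.2]
gripper_width: 0.697
gripper_force: 30.0
```

Request:
drive_tool:
  rows:
    - [60,0,0,-0.5,0,0,0]
    - [60,0,0,-0.5,0,0,0]
    - [60,0,0,0,0,0,0]

```text
time_s: 8.9
tcp_pos: [0.5908, 0.2867, 0.1065]
ee_rot: [[-0.992, -0.125, 0.0], [-0.125, 0.992, 0.0], [-0.0, 0.0, -1.0]]
wrist_force: [-0.7, -0.3, -1.3]
gripper_width: 0.696
gripper_force: 30.0
```

Request:
drive_tool:
  rows:
    - [60,0,0,-0.4,0,0,0]
    - [60,0,0,0,0,0,0]

```text
time_s: 9.07
tcp_pos: [0.5909, 0.2867, 0.1065]
ee_rot: [[-0.992, -0.125, 0.001], [-0.125, 0.992, 0.0], [-0.001, 0.0, -1.0]]
wrist_force: [-1.1, -1.0, 0.5]
gripper_width: 0.697
gripper_force: 30.0
```

Request:
drive_tool:
  rows:
    - [80,0,0,0,0,0,0]
    - [95,0,0,0,0,0,0]
    - [95,0,0,0,0,0,0]
    - [95,0,0,0,0,0,0]

```text
time_s: 9.4
tcp_pos: [0.5909, 0.2868, 0.1063]
ee_rot: [[-0.992, -0.125, 0.001], [-0.125, 0.992, 0.0], [-0.001, 0.0, -1.0]]
wrist_force: [-0.4, 0.0, 0.1]
gripper_width: 0.903
gripper_force: 0.0
```

Request:
drive_tool:
  rows:
    - [95,0,0,8,0,0,0]
    - [95,0,0,20,0,0,0]
    - [95,0,0,30,0,0,0]
    - [95,0,0,25,0,0,0]
    - [95,-3,-15,10,0,0,0]

```text
time_s: 9.82
tcp_pos: [0.59, 0.2741, 0.204]
ee_rot: [[-0.992, -0.127, 0.008], [-0.127, 0.992, 0.004], [-0.009, 0.003, -1.0]]
wrist_force: [1.0, 0.1, 0.4]
gripper_width: 0.951
gripper_force: 0.0
```

Request:
drive_tool:
  rows:
    - [40,-5,-28,0,0,0,0.1]
    - [40,-7,-38,0,0,0,0.12]
    - [40,-7,-38,0,0,0,0.12]
    - [40,-7,-38,0,0,0,0.12]
    - [40,-7,-38,0,0,0,0.12]

```text
time_s: 10.23
tcp_pos: [0.5534, 0.0894, 0.1991]
ee_rot: [[-0.758, -0.653, -0.0], [-0.653, 0.758, -0.0], [0.0, 0.0, -1.0]]
wrist_force: [0.3, -0.0, -0.2]
gripper_width: 0.655
gripper_force: 0.0
```

Request:
drive_tool:
  rows:
    - [40,-7,-38,0,0,0,0.12]
    - [40,-7,-38,0,0,0,0.12]
    - [40,-7,-38,0,0,0,0.12]
    - [40,-7,-38,0,0,0,0.12]
    - [40,-7,-38,0,0,0,0.12]

```text
time_s: 10.65
tcp_pos: [0.5191, -0.0967, 0.1993]
ee_rot: [[-0.269, -0.963, 0.0], [-0.963, 0.269, 0.0], [-0.0, 0.0, -1.0]]
wrist_force: [-0.1, 0.3, 0.4]
gripper_width: 0.408
gripper_force: 0.0
```

Request:
drive_tool:
  rows:
    - [40,-7,-38,-10,0,0,0.12]
    - [40,-7,-38,-10,0,0,0.12]
    - [40,-7,-38,-10,0,0,0.12]
    - [40,-7,-35,-10,0,0,0.05]
    - [40,-4,-25,-5,0,0,0]

```text
time_s: 11.07
tcp_pos: [0.4875, -0.2645, 0.1546]
ee_rot: [[0.111, -0.994, -0.002], [-0.994, -0.111, 0.001], [-0.001, 0.002, -1.0]]
wrist_force: [0.8, 1.0, -0.0]
gripper_width: 0.402
gripper_force: 0.0
```

Request:
drive_tool:
  rows:
    - [40,0,0,0,0,0,0]
    - [40,0,0,0,0,0,0]
    - [40,0,0,0,0,0,0]

```text
time_s: 11.32
tcp_pos: [0.4896, -0.2622, 0.1559]
ee_rot: [[0.111, -0.994, 0.0], [-0.994, -0.111, 0.0], [-0.0, -0.0, -1.0]]
wrist_force: [-0.1, 0.4, -0.2]
gripper_width: 0.397
gripper_force: 0.0
```

```bash
python3 - <<'E'
from m import *
c=capture('top'); s=sense(); print(np.round(s['tcp_pos'],4),np.round(s['joints'],1),np.degrees(np.arctan2(*np.array(s['ee_rot'])[[1,0],[1,1]])))
hsv=cv2.cvtColor(c['frame'],cv2.COLOR_RGB2HSV)
v,u=np.mgrid[:480,:640]; W=world(c,np.c_[u.ravel(),v.ravel()],depth=c['z_map'].ravel()).reshape(480,640,3)
for x,y in((.591,.287),(.678,.297),(.504,.276)):
    P=W[(np.hypot(W[...,0]-x,W[...,1]-y)<.04)&(W[...,2]>.108)]
    A=np.c_[P[:,:2]-P[:,:2].mean(0),np.ones(len(P))]; f=np.linalg.lstsq(A,P[:,2],rcond=None)[0]
    print(P.mean(0).round(4),len(P),'tilt deg',np.degrees(f[:2]).round(2))
E
```

```text
[ 0.4899 -0.2617  0.1561] [-11.4  19.8 -16.3  -0.  -53.9  17.8] -173.58406934466004
[0.5905 0.2854 0.1166] 698 tilt deg [-0.28  0.5 ]
[0.676  0.2958 0.1166] 667 tilt deg [0.69 0.52]
[0.5011 0.2753 0.1164] 721 tilt deg [0.26 1.13]
```

The jar is fully home: its lid top is at 116.6 mm, matching its neighbours, and it stands upright. Next I'll align over the knob and come down.

Request:
drive_tool:
  rows:
    - [40,-1,-13,0,0,0,0.028]
    - [40,-1.3,-13.5,0,0,0,0]
    - [40,0,0,-20,0,0,0]
    - [40,0,0,-20,0,0,0]
    - [40,0,0,-15,0,0,0]

```text
time_s: 11.78
tcp_pos: [0.4876, -0.2883, 0.1]
ee_rot: [[0.139, -0.99, 0.0], [-0.99, -0.139, 0.0], [-0.0, -0.0, -1.0]]
wrist_force: [0.3, 0.3, -0.1]
gripper_width: 0.4
gripper_force: 0.0
```

Request:
drive_tool:
  rows:
    - [40,0,0,0,0,0,0]
    - [40,0,0,0,0,0,0]
    - [40,0,0,0,0,0,0]
    - [40,0,0,0,0,0,0]
    - [40,0,0,0,0,0,0]

```text
time_s: 12.2
tcp_pos: [0.4885, -0.2887, 0.102]
ee_rot: [[0.139, -0.99, 0.002], [-0.99, -0.139, -0.001], [0.001, -0.002, -1.0]]
wrist_force: [0.4, -0.1, -0.3]
gripper_width: 0.397
gripper_force: 0.0
```

Request:
drive_tool:
  rows:
    - [40,0,0,0,0,0,0]
    - [40,0,0,0,0,0,0]

```text
time_s: 12.37
tcp_pos: [0.488, -0.2887, 0.1014]
ee_rot: [[0.139, -0.99, 0.001], [-0.99, -0.139, -0.0], [0.0, -0.001, -1.0]]
wrist_force: [-0.2, -0.9, 0.2]
gripper_width: 0.398
gripper_force: 0.0
```

Request:
drive_tool:
  rows:
    - [40,-0.3,0.5,-10,0,0,0]
    - [40,0,0,-13,0,0,0]
    - [40,0,0,-10,0,0,0]
    - [40,0,0,-3,0,0,0]
    - [40,0,0,0,0,0,0]

```text
time_s: 12.78
tcp_pos: [0.4865, -0.2879, 0.0632]
ee_rot: [[0.139, -0.99, -0.003], [-0.99, -0.139, 0.001], [-0.001, 0.003, -1.0]]
wrist_force: [-0.2, 0.4, 0.8]
gripper_width: 0.4
gripper_force: 0.0
```

Request:
drive_tool:
  rows:
    - [40,0,0,0,0,0,0]
    - [40,0,0,0,0,0,0]
    - [40,0,0,0,0,0,0]
    - [40,0,0,0,0,0,0]
    - [40,0,0,0,0,0,0]

```text
time_s: 13.2
tcp_pos: [0.4876, -0.2882, 0.0651]
ee_rot: [[0.139, -0.99, 0.001], [-0.99, -0.139, -0.0], [0.0, -0.001, -1.0]]
wrist_force: [-0.2, 0.5, 0.0]
gripper_width: 0.4
gripper_force: 0.0
```

Request:
drive_tool:
  rows:
    - [40,0,0,-2,0,0,0]
    - [40,0,0,-1.5,0,0,0]
    - [40,0,0,0,0,0,0]
    - [30,0,0,0,0,0,0]
    - [24,0,0,0,0,0,0]

```text
time_s: 13.62
tcp_pos: [0.4874, -0.2881, 0.0612]
ee_rot: [[0.139, -0.99, -0.0], [-0.99, -0.139, 0.0], [-0.0, 0.0, -1.0]]
wrist_force: [0.9, -0.3, -0.3]
gripper_width: 0.322
gripper_force: 0.0
```

Request:
drive_tool:
  rows:
    - [20,0,0,0,0,0,0]
    - [17,0,0,0,0,0,0]
    - [15,0,0,0,0,0,0]
    - [13,0,0,0,0,0,0]
    - [11,0,0,0,0,0,0]

```text
time_s: 14.03
tcp_pos: [0.4876, -0.2882, 0.0613]
ee_rot: [[0.139, -0.99, 0.001], [-0.99, -0.139, -0.0], [0.0, -0.001, -1.0]]
wrist_force: [0.8, 0.6, 0.4]
gripper_width: 0.135
gripper_force: 30.0
```

Request:
drive_tool:
  rows:
    - [8,0,0,0,0,0,0]
    - [5,0,0,0,0,0,0]
    - [5,0,0,0,0,0,0]
    - [5,0,0,0,0,0,0]

```text
time_s: 14.37
tcp_pos: [0.4876, -0.2881, 0.0613]
ee_rot: [[0.139, -0.99, 0.0], [-0.99, -0.139, -0.0], [0.0, -0.0, -1.0]]
wrist_force: [0.8, 1.1, -0.8]
gripper_width: 0.135
gripper_force: 30.0
```

Request:
drive_tool:
  rows:
    - [5,0,0,-0.5,0,0,0]
    - [5,0,0,0,0,0,0]

```text
time_s: 14.53
tcp_pos: [0.4877, -0.2882, 0.0612]
ee_rot: [[0.139, -0.99, 0.001], [-0.99, -0.139, -0.0], [0.0, -0.0, -1.0]]
wrist_force: [-0.1, 1.7, 3.5]
gripper_width: 0.136
gripper_force: 30.0
```

Request:
drive_tool:
  rows:
    - [5,0,0,-0.5,0,0,0]
    - [5,0,0,0,0,0,0]
    - [5,0,0,0,0,0,0]

```text
time_s: 14.78
tcp_pos: [0.4876, -0.2882, 0.0612]
ee_rot: [[0.139, -0.99, 0.001], [-0.99, -0.139, -0.0], [0.0, -0.001, -1.0]]
wrist_force: [-0.4, 2.3, 6.9]
gripper_width: 0.137
gripper_force: 30.0
```

Request:
drive_tool:
  rows:
    - [5,0,0,-0.6,0,0,0]
    - [5,0,0,-0.5,0,0,0]
    - [5,0,0,0,0,0,0]
    - [5,0,0,0,0,0,0]

```text
time_s: 15.12
tcp_pos: [0.4877, -0.2882, 0.0611]
ee_rot: [[0.14, -0.99, 0.001], [-0.99, -0.14, -0.001], [0.001, -0.001, -1.0]]
wrist_force: [-2.6, 2.5, 11.6]
gripper_width: 0.135
gripper_force: 30.0
```

Request:
drive_tool:
  rows:
    - [5,0,0,-0.6,0,0,0]
    - [5,0,0,0,0,0,0]
    - [5,0,0,0,0,0,0]

```text
time_s: 15.37
tcp_pos: [0.4877, -0.2882, 0.0611]
ee_rot: [[0.14, -0.99, 0.001], [-0.99, -0.14, -0.001], [0.001, -0.001, -1.0]]
wrist_force: [-2.9, 3.9, 15.2]
gripper_width: 0.132
gripper_force: 30.0
```

Request:
drive_tool:
  rows:
    - [5,0,0,0,0,0,-0.02]
    - [5,0,0,0,0,0,-0.04]
    - [5,0,0,0,0,0,-0.05]
    - [5,0,0,0,0,0,-0.05]

```text
time_s: 15.7
tcp_pos: [0.488, -0.2882, 0.0611]
ee_rot: [[-0.021, -1.0, 0.001], [-1.0, 0.021, -0.001], [0.001, -0.001, -1.0]]
wrist_force: [-2.3, 5.2, 15.0]
gripper_width: 0.134
gripper_force: 30.0
```

```bash
python3 -c "
from station import sense
s=sense();print(s['wrist_force'],s['moment'],s['joints'])"
```

```text
[-2.25197829  5.19536556 15.036019  ] [1.29852571 0.92403815 0.15453494] [-14.16261068  27.47893789 -20.49192058   0.06461114 -41.94123702
  12.91553938]
```

Request:
drive_tool:
  rows:
    - [5,-0.2,0.5,0,0,0,0]
    - [5,0,0,0,0,0,0]

```text
time_s: 15.87
tcp_pos: [0.4879, -0.2881, 0.0611]
ee_rot: [[-0.019, -1.0, 0.002], [-1.0, 0.019, -0.002], [0.002, -0.002, -1.0]]
wrist_force: [-1.9, 3.1, 13.1]
gripper_width: 0.134
gripper_force: 30.0
```

Request:
drive_tool:
  rows:
    - [5,0,0,0,0,0,-0.04]
    - [5,0,0,0,0,0,-0.06]
    - [5,0,0,0,0,0,-0.06]
    - [5,0,0,0,0,0,-0.06]
    - [5,0,0,0,0,0,-0.03]

```text
time_s: 16.28
tcp_pos: [0.4883, -0.2882, 0.0611]
ee_rot: [[-0.268, -0.964, 0.003], [-0.964, 0.268, -0.002], [0.001, -0.003, -1.0]]
wrist_force: [-1.7, 2.9, 12.6]
gripper_width: 0.134
gripper_force: 30.0
```

Request:
drive_tool:
  rows:
    - [5,0,0,0,0,0,0]

```text
time_s: 16.37
tcp_pos: [0.4883, -0.2882, 0.0611]
ee_rot: [[-0.266, -0.964, 0.003], [-0.964, 0.266, -0.002], [0.001, -0.003, -1.0]]
wrist_force: [-2.0, 1.4, 13.2]
gripper_width: 0.14
gripper_force: 30.0
```

Request:
drive_tool:
  rows:
    - [5,-0.2,0.2,-0.3,0,0,0]
    - [5,0,0,0,0,0,-0.05]
    - [5,0,0,0,0,0,-0.07]
    - [5,0,0,0,0,0,-0.07]
    - [5,0,0,0,0,0,-0.06]

```text
time_s: 16.78
tcp_pos: [0.4887, -0.2883, 0.0611]
ee_rot: [[-0.498, -0.867, 0.004], [-0.867, 0.498, -0.003], [0.0, -0.005, -1.0]]
wrist_force: [-0.8, 0.5, 12.8]
gripper_width: 0.133
gripper_force: 30.0
```

Request:
drive_tool:
  rows:
    - [5,0,0,0,0,0,-0.02]
    - [5,0,0,0,0,0,0]

```text
time_s: 16.95
tcp_pos: [0.4887, -0.2883, 0.0611]
ee_rot: [[-0.513, -0.858, 0.004], [-0.858, 0.513, -0.003], [0.0, -0.005, -1.0]]
wrist_force: [-0.8, 1.7, 12.5]
gripper_width: 0.131
gripper_force: 30.0
```

Request:
drive_tool:
  rows:
    - [5,-0.4,0.1,-0.4,0,0,0]
    - [5,0,0,0,0,0,-0.05]
    - [5,0,0,0,0,0,-0.07]
    - [5,-0.2,0,0,0,0,-0.07]
    - [5,0,0,0,0,0,-0.06]

```text
time_s: 17.37
tcp_pos: [0.489, -0.2885, 0.0611]
ee_rot: [[-0.711, -0.703, 0.006], [-0.703, 0.711, -0.003], [-0.002, -0.007, -1.0]]
wrist_force: [-0.2, 0.7, 12.9]
gripper_width: 0.133
gripper_force: 30.0
```

Request:
drive_tool:
  rows:
    - [5,0,0,0,0,0,-0.02]
    - [5,0,0,0,0,0,0]

```text
time_s: 17.53
tcp_pos: [0.4891, -0.2885, 0.0611]
ee_rot: [[-0.723, -0.69, 0.006], [-0.69, 0.723, -0.003], [-0.002, -0.007, -1.0]]
wrist_force: [0.8, -0.3, 13.3]
gripper_width: 0.137
gripper_force: 30.0
```

```bash
python3 - <<'E'
from k import *
s=sense();print(s['wrist_force'],s['moment'])
for n in('top','scene'):
    c=capture(n)
    for m in masks_of('timer',c):
        P=cloud(c,m['region'])
        if len(P) and np.hypot(*(np.median(P,0)[:2]-[.49,-.285]))<.04: print(n,m['p'],len(P),np.percentile(P,[2,50,98],axis=0).round(4).tolist())
    print(face(c,.4873,-.2882))
    if n=='scene': save('turn.png',cv2.resize(c['frame'][160:290,90:260],None,fx=4.4,fy=4.4))
E
```

```text
[ 0.84358341 -0.3258688  13.28188884] [0.27719279 0.12701894 0.12332662]
top 0.68 66 [[0.448, -0.2873, 0.0225], [0.4545, -0.2758, 0.0347], [0.4647, -0.2666, 0.0388]]
{'phase30': np.float64(13.8), 'con': 0.45, 'red': np.float64(143.1)}
scene 0.78 942 [[0.4605, -0.3242, 0.0016], [0.5084, -0.2798, 0.0332], [0.5298, -0.2494, 0.0632]]
{'phase30': np.float64(20.4), 'con': 0.59, 'red': np.float64(141.4)}
```

View pics/turn.png

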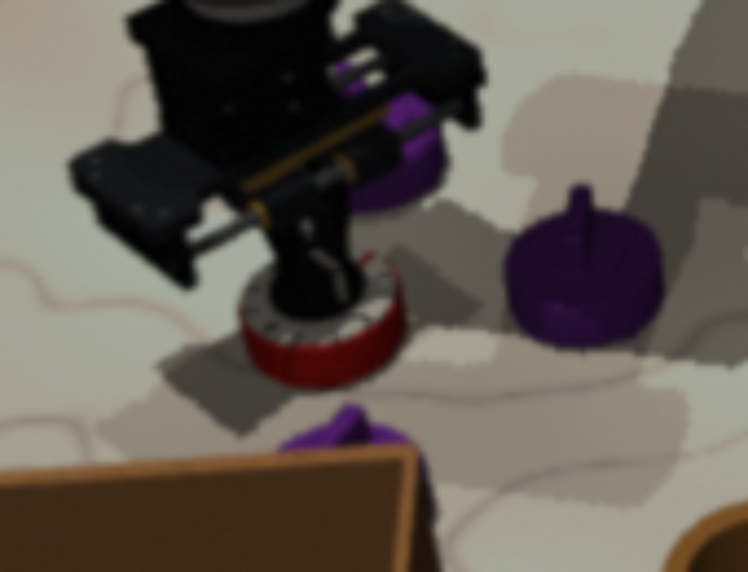

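The crop shows the jaws on the knob at about (315,270), with the case where it was. Its mark phase is unchanged to within 1°. I'll finish the turn.

Request:
drive_tool:
  rows:
    - [5,-0.2,0.1,-0.2,0,0,-0.03]
    - [5,0,0,0,0,0,-0.07]
    - [5,0,0,0,0,0,-0.08]
    - [5,0,0,0,0,0,-0.07]
    - [5,0,0,0,0,0,-0.06]

```text
time_s: 18.15
tcp_pos: [0.4894, -0.2889, 0.0611]
ee_rot: [[-0.9, -0.435, 0.007], [-0.435, 0.9, -0.004], [-0.005, -0.007, -1.0]]
wrist_force: [0.6, -0.6, 12.7]
gripper_width: 0.137
gripper_force: 30.0
```

Request:
drive_tool:
  rows:
    - [5,0,0,0,0,0,-0.04]
    - [5,0,0,0,0,0,-0.02]
    - [5,0,0,0,0,0,0]
    - [5,0,0,0,0,0,0]

```text
time_s: 18.48
tcp_pos: [0.4894, -0.289, 0.0611]
ee_rot: [[-0.924, -0.383, 0.007], [-0.383, 0.924, -0.004], [-0.005, -0.007, -1.0]]
wrist_force: [1.4, -1.3, 13.3]
gripper_width: 0.134
gripper_force: 30.0
```

Request:
drive_tool:
  rows:
    - [5,0,0,-0.1,0,0,-0.015]
    - [5,0,0,0,0,0,-0.012]
    - [5,0,0,0,0,0,0]
    - [5,0,0,0,0,0,0]
    - [5,0,0,0,0,0,0]

```text
time_s: 18.9
tcp_pos: [0.4894, -0.2891, 0.0611]
ee_rot: [[-0.934, -0.358, 0.007], [-0.358, 0.934, -0.004], [-0.005, -0.007, -1.0]]
wrist_force: [0.1, -1.0, 14.1]
gripper_width: 0.132
gripper_force: 30.0
```

```bash
python3 - <<'E'
from k import *
s=sense();R=np.array(s['ee_rot']);print(s['wrist_force'],s['moment'],np.degrees(np.arctan2(R[1,1],R[0,1])))
c=capture('scene');print(face(c,.4873,-.2882),face(c,.4883,-.2882))
E
```

```text
[ 0.13415995 -1.0448853  14.09972696] [-0.38357653  0.02623451  0.1562367 ] 110.97637431964469
{'phase30': np.float64(20.0), 'con': 0.48, 'red': np.float64(141.2)} {'phase30': np.float64(20.3), 'con': 0.51, 'red': np.float64(142.1)}
```

Request:
drive_tool:
  rows:
    - [5,0,0,0.6,0,0,0]
    - [5,0,0,0,0,0,0]
    - [25,0,0,0,0,0,0]
    - [40,0,0,0,0,0,0]
    - [40,0,0,0,0,0,0]

```text
time_s: 19.37
tcp_pos: [0.4887, -0.2889, 0.0604]
ee_rot: [[-0.934, -0.357, 0.006], [-0.357, 0.934, -0.004], [-0.004, -0.005, -1.0]]
wrist_force: [0.7, -3.9, 7.8]
gripper_width: 0.281
gripper_force: 4.0
```

Request:
drive_tool:
  rows:
    - [40,0,0,2,0,0,0]
    - [40,0,0,6,0,0,0]
    - [40,0,0,20,0,0,0]
    - [40,0,0,35,0,0,0]
    - [40,0,0,40,0,0,0]

```text
time_s: 19.78
tcp_pos: [0.4838, -0.2863, 0.1597]
ee_rot: [[-0.935, -0.355, -0.008], [-0.355, 0.935, 0.003], [0.006, 0.005, -1.0]]
wrist_force: [0.1, -0.5, 0.1]
gripper_width: 0.398
gripper_force: 0.0
```

Request:
drive_tool:
  rows:
    - [40,-20,30,25,0,0,0]
    - [40,-20,40,10,0,0,0]
    - [40,-20,40,0,0,0,0]
    - [40,-10,40,0,0,0,0]
    - [40,0,30,0,0,0,0]

```text
time_s: 20.2
tcp_pos: [0.4166, -0.1134, 0.1937]
ee_rot: [[-0.935, -0.354, -0.002], [-0.354, 0.935, 0.001], [0.002, 0.002, -1.0]]
wrist_force: [0.3, 0.0, -0.8]
gripper_width: 0.397
gripper_force: 0.0
```

```bash
cat > f.py <<'E'
from k import *
import sys
s=sense(); print(s['time_s'],np.round(s['tcp_pos'],3))
ims=[]
for n in('top','scene'):
    c=capture(n); v,u=np.mgrid[:480,:640]
    W=world(c,np.c_[u.ravel(),v.ravel()],depth=c['z_map'].ravel()).reshape(480,640,3)
    near=np.hypot(W[...,0]-.4875,W[...,1]+.288)
    P=W[(near<.05)&(W[...,2]>.056)&(W[...,2]<.08)]
    r=cv2.minAreaRect((1000*P[:,:2]).astype(np.float32)); q=P[:,:2]-P[:,:2].mean(0); e=np.linalg.svd(q,full_matrices=False)[2][0]
    print(n,'bar',len(P),r,np.degrees(np.arctan2(e[1],e[0])))
    print(' face',cv2.minEnclosingCircle((1000*W[(near<.05)&(W[...,2]>.028)&(W[...,2]<.04)][:,:2]).astype(np.float32)),face(c,.4873,-.2882),face(c,.4883,-.2882))
    x0,y0=(455,225) if n=='top' else (125,190)
    ims.append(cv2.resize(c['frame'][y0:y0+72,x0:x0+78],(400,369),interpolation=cv2.INTER_CUBIC))
save(sys.argv[1],np.hstack(ims))
E
python3 f.py fin.png
```

```text
20.2 [ 0.417 -0.113  0.194]
top bar 135 ((487.31475830078125, -289.1335144042969), (44.60751724243164, 14.333175659179688), 21.352317810058594) -156.07966162083451
 face ((486.8668212890625, -289.1206970214844), 40.77369689941406) {'phase30': np.float64(20.1), 'con': 0.74, 'red': np.float64(143.6)} {'phase30': np.float64(19.9), 'con': 0.72, 'red': np.float64(144.7)}
scene bar 86 ((489.8936767578125, -288.039306640625), (51.492637634277344, 11.704591751098633), 21.038122177124023) 21.99335408114094
 face ((490.8775634765625, -287.0184326171875), 41.81128692626953) {'phase30': np.float64(20.6), 'con': 0.7, 'red': np.float64(141.6)} {'phase30': np.float64(20.8), 'con': 0.72, 'red': np.float64(142.5)}
```

View pics/fin.png

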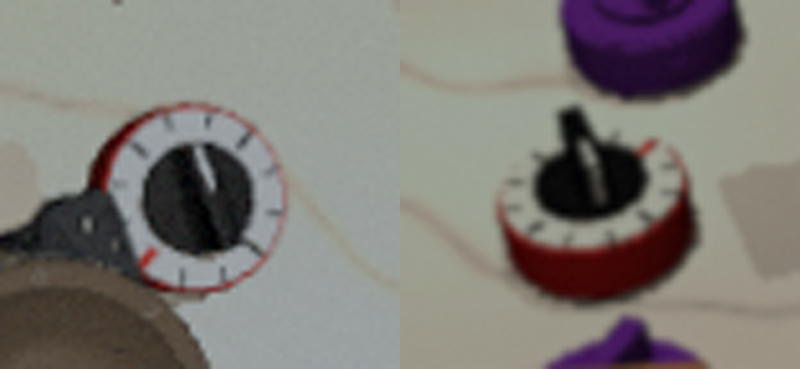

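The crop shows the pointer on the fourth mark clockwise from the red one: bar at about 21–22°, target about 20.5°. The case is unmoved, and the jar was measured fully home. I'm letting the arm settle and handing in.

Request:
drive_tool:
  rows:
    - [40,0,0,0,0,0,0]
    - [40,0,0,0,0,0,0]
    - [40,0,0,0,0,0,0]

```text
time_s: 20.55
tcp_pos: [0.4202, -0.1158, 0.1936]
ee_rot: [[-0.935, -0.354, -0.001], [-0.354, 0.935, -0.0], [0.001, 0.0, -1.0]]
wrist_force: [0.7, 0.3, -0.1]
gripper_width: 0.402
gripper_force: 0.0
```

```bash
python3 -c "
from station import *
print(finish_job())"
```

```text
the job is handed in; nothing more can be done
None
```

The jar stands fully home and upright in the middle well, the red timer reads about 20 minutes (measured 19.8) with no measurable shift of its case, and the job was handed in at about 20.6 s; no verdict was returned.

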